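Cork a storage jar in the lever press

ROBOT

A 7-joint arm with a two-finger parallel gripper is mounted at the origin on a cart in front of the work surface, level with it; the furniture and walls round the work are solid. World frame = base frame: x ahead of the robot, y to its left, z up, the work surface at z = 0. Lengths are in mm, angles in rad, forces in N, time in s.
With the tool pointing down it reaches from about 425 to 925 mm from the base axis. Payload 6.8 kg.
Tool frame: the origin (TCP) lies on the centre line of the jaws, within the pads' length; the fingertips stand 25 mm ahead of it and the grasp point (between the pads) lies 6 mm ahead of it; z points along the fingers, y is the direction in which the jaws open and shut (so a half turn about z gives the same grasp; the last joint's range is limited). The gripper opens to 85 mm and grips with 20 to 120 N. Pads are 22 mm wide; open, the fingers measure 114 mm over their backs; the gripper's body (76 mm by 85 mm) begins 54 mm behind the grasp point. The pads swing forward as they close: fully open they stand 13 mm farther back than shut.
Start: joints at [1.193, 0.477, 0.022, 1.555, -0.011, 1.109, -0.083], TCP at [179.922, -650.596, 256.308] pointing down, gripper open.
Joint ranges: [-2.96, 2.96], [-0.34, 2.1], [-1.41, 1.46], [0.24, 2.44], [-1.37, 4.51], [0.17, 1.92], [-2.96, 2.96]. Speed limits (rad/s): [2.39, 2.39, 3.14, 3.14, 3.14, 3.14, 3.14].

INTERFACE

Orientations are given as a unit quaternion [w, x, y, z].
In Python, from workcell import env, eyes, spotter gives the robot as it stands. Calls block until the motion is done:
- env.move_to(position, orientation): joint-space move of the TCP to a pose.
- env.move_straight(position, ori=None, velocity=150, contact_N=None): straight line of the TCP; ori=None keeps the orientation; velocity is the mean speed in mm/s. With contact_N (N) it stops when the force on the tool has changed by that much, and returns True; else False.
- env.move_joints(angles): joint-space move.
- env.command_gripper(opening, force=None): finger opening in mm; force is the grip in N (None keeps the last); returns when the fingers have stopped.
- env.hold(seconds).
- env.solve_ik(position, orientation): joint angles nearest the present ones, or None.
- env.observe(): the state.
- eyes.capture(name): name is "side" or "top" or "wrist"; returns a dict with "image" (420x560x3 uint8, red, green, blue), "fx", "fy", "cx", "cy" (pixels), "dist" ([k1, k2, p1, p2, k3] as OpenCV has them; the pictures are not rectified), "camera_from_world" (4x4, takes a point from world to camera coordinates). Camera axes: x right, y up, looking along -z (the intrinsics and any distortion apply to the point x, -y, -z); pixel columns grow to the right and rows downward; lengths in mm; the calibration is good to about 2 mm. A picture is of the moment at which its call begins. There is no depth.
A pose or a line that the arm cannot do raises env.MotionError and nothing moves.
- env.close_job(): hands the job in, once; it reports no verdict.
Trained networks look in a picture, given as the dict that the camera call returned (one of the last four; its "shot" number tells which), for a name from the list of things; names that differ only in an ending like _2 or _b are one class to them, and where a whole thing is asked for, a point or a joint stands for the part that bears it (a point fixed in the world has none). Each returns a list of dicts, best first, with "conf" (0 to 1); they miss things now and then, are a little off and sometimes report something else, mostly with a low value. They report only what shows in the picture. A call takes as long as a camera call. They do not tell look-alikes from the thing itself.
- spotter.recognise(label, picture): "pixel" ([column, row] in pixels, amid what is visible of it).
- spotter.regions_of(label, picture): "mask" (420x560 bool, what is visible of it) and "pixel" ([column, row] in pixels, amid what is visible of it).
The state is a dict: "time": time; "joint_positions": joint angles; "qvel": joint speeds; "joint_torque": joint torques, N m; "position": TCP position; "eef_rot": TCP orientation; "contact_force": force on the tool from outside, world axes, zero at the start; "moment": the same for the moment, N m; "grip_width": finger opening in mm.
Only numpy, scipy, OpenCV 4.12 (cv2) and the standard library are available. Lean on these libraries where they do the work, as an engineer would, in place of code of your own. Each camera call takes 0.05 s, during which the arm holds its last target. There are 200 camera calls.

TASK

Close the white jar with the bench corking press. First turn the press's numbered sleeve until it clicks in at 3; then stand the jar, upright, inside the ring on the press and pull the lever right down until the cork is fully home. Ease the lever slowly back up to its rest, never letting it fly up, and leave the corked jar standing in the ring, the sleeve at 3 and the other things where they are.

Things in the scene. Friction and masses are not known exactly. Their poses are not given: they have to be found in the camera images.
- jar: loose white ceramic jar, on the chopping board at the start. Origin: centre of its underside, z up its axis. Diameter 58 (straight walls to 48 above the foot), narrowing to a 48 neck, whose top is 58 above the foot. A brown cork, diameter 36, stands in it: cork top 71 above the foot at the start, 63 when fully home. About 0.3 kg
- cork (a joint): how far the cork is pressed into the jar, m: 0 as found, 0.008 fully home; about 10 N moves it and it stays where it is left
- nest (a point): centre of the jar's place on the press, on its floor, 14 mm above the worktop: a rubber pad inside a low aluminium ring, 74 inner diameter, 5 high. Axes: z up, +x to the back of the press (its hinge), -y to its sleeve side. The press is fixed, on a wooden base, its front (-x) roughly to the robot
- hinge (a point): middle of the lever's hinge line, 90 behind the nest centre and 110 above the worktop; axes as those of nest, the hinge line runs along its y. Two aluminium uprights carry the hinge at 63 to 73 either side, up to 128 high
- handle (a point): middle of the lever's grip: a round light-wood bar, 18 in diameter, 101 long, parallel to the hinge line and 175 from it, between two flat fork arms (9 thick, centres 110 apart). Axes turn with the lever. A ram foot, 40 in diameter, between the arms 90 from the hinge, presses the cork
- lever (a joint): lever angle, rad: 0 = at rest, nearly upright (88 degrees above level-to-the-front, grip 285 above the worktop); grows as the grip is pulled forward and down; at 1.54 it points level to the front, grip 110 high, and the cork is fully home. A spring lifts it: 2 N at the grip at the top, 6 N at the bottom, 6 N more while the cork moves; let go low down it flies up over 2 rad/s
- sleeve_grip (a point): point on the numbered sleeve's axis at the height to grip. Its z is that axis, outwards, leaning 30 degrees from vertical to the press's front; -x points to the fixed white index mark. On a sloping column at the press's right (-y): a knurled steel crown, diameter 44, from 22 below this point to 12 above; under it a black skirt, diameter 72, with white numbers 1 to 8
- sleeve (a joint): sleeve angle, rad, about the z of sleeve_grip, anticlockwise seen from outside; eight detents 0.35 apart: 0 = number 1 at the index mark, 0.35 = 2, 0.70 = 3, ... 2.45 = 8; numbers fall as it turns clockwise. A click takes about 0.1 N m. A white ridge on top of the crown points to number 1. It starts somewhere from 5 to 7
- tomato: bystander: tomato, loose; origin at the centre of its underside
- garlic: bystander: garlic bulb, loose; origin at the centre of its underside
- milk_tin: bystander: tall tin, loose; origin at the centre of its underside
- mug: bystander: cream mug, loose; origin at the centre of its underside
- onion: bystander: red onion, loose; origin at the centre of its underside
- board: wooden chopping board, 200 x 300 x 22, fixed; origin under its centre
Things that resemble listed ones, but are neither listed nor needed, are in the scene too. What is shaped like the jar but green is not meant.

How it is judged (in metres and radians):
On the way, in this order (a step that is already met when the one before it is completed fails the run):
1. the sleeve is set to number 3 (value of joint sleeve between 0.6 and 0.8 rad), for 0.3 s.
2. the jar stands upright in the ring of the press, released, its cork still proud and the sleeve at 3 (all of step 1 and horizontal distance between jar and nest below 0.012 m and height (world z) of jar below 0.018 m and angle between jar's own z axis and vertical below 0.15 rad and value of joint cork below 0.003 m and contact force between the fingers and jar below 0.3 N), for 0.2 s.
3. the lever is pulled down and the cork is fully home, with the sleeve at 3 (all of step 1 and value of joint lever above 1.42 rad and value of joint cork above 0.0065 m), for 0.1 s.
4. the lever is back up at its rest (value of joint lever below 0.1 rad), for 0.2 s.
At the end, for the whole second after the job is handed in: The sleeve is at number 3 (within 0.1 rad), the jar stands upright (within 9 degrees) and at rest in the press's ring, within 12 mm of its centre, the cork is pressed in at least 6.5 of its 8 mm, and the lever is back at rest (within 0.10 rad) (all of step 1 and horizontal distance between jar and nest below 0.012 m and height (world z) of jar below 0.018 m and angle between jar's own z axis and vertical below 0.15 rad and value of joint cork above 0.0065 m and value of joint lever below 0.1 rad and linear speed of jar below 0.02 m/s); the robot touches nothing.
It fails at once if the lever flew up (faster than 1.8 rad/s) (velocity of joint lever below -1.8 rad/s).
It fails at once if the jar is tipped over (angle between jar's own z axis and vertical above 0.8 rad).
It fails at once if a bystander is pushed more than 4 cm from its place (distance of any of tomato, garlic, milk_tin, mug, onion from where it was at the start of the episode above 0.04 m).
It also fails if it takes over 72 s, if anything falls off the work surface, if the arm or the gripper's body presses on something with over 40 N, if the wrist force passes 120 N, or if a joint passes its speed limit or range.

## Working session

There is one attempt and no reset: what is moved stays moved. The work goes in short steps, each a Python script; the robot and the scene stay as the last script left them, time stands still between calls to the robot, and variables do not carry over. Pictures are saved under pics/ and viewed, about 8 in all and at most 12, crops included, and the job is handed in when it is done.

```bash
ls; mkdir -p pics; cat > h.py <<'E'
import numpy as np, cv2
from workcell import env, eyes, spotter
def save(n,img,s=1): cv2.imwrite(f'pics/{n}.png',cv2.resize(img[:,:,::-1],None,fx=s,fy=s,interpolation=cv2.INTER_CUBIC))
def K(p): return np.array([[p['fx'],0,p['cx']],[0,p['fy'],p['cy']],[0,0,1.]])
def ray(p,px):
    u=cv2.undistortPoints(np.array([[px]],float),K(p),np.array(p['dist'],float))[0,0]
    M=np.array(p['camera_from_world']);R=M[:3,:3];t=M[:3,3]
    d=R.T@np.array([u[0],-u[1],-1.]);return -R.T@t,d/np.linalg.norm(d)
def atz(p,px,z):
    o,d=ray(p,px);return o+d*(z-o[2])/d[2]
def tri(a,b):
    (o1,d1),(o2,d2)=a,b
    s=np.linalg.lstsq(np.stack([d1,-d2],1),o2-o1,rcond=None)[0]
    x,y=o1+s[0]*d1,o2+s[1]*d2
    return (x+y)/2,np.linalg.norm(x-y)
def proj(p,X):
    M=np.array(p['camera_from_world']);c=np.atleast_2d(X)@M[:3,:3].T+M[:3,3]
    c=c*[1,-1,-1];return cv2.projectPoints(c,np.zeros(3),np.zeros(3),K(p),np.array(p['dist'],float))[0][:,0]
E
python3 - <<'E'
from h import *
P={n:eyes.capture(n) for n in('side','top','wrist')}
for n in P:
    c,d=ray(P[n],(280,210));print(n,c.round(),d.round(2))
for n in('side','top'):
    for l in('jar','handle','sleeve_grip','tomato','garlic','milk_tin','mug','onion','board'):
        r=spotter.recognise(l,P[n]);print(n,l,[(np.round(q['pixel']).tolist(),round(q['conf'],2)) for q in r[:3]])
save('a',np.hstack([P['side']['image'],P['top']['image']]),800/1120)
save('side',P['side']['image'],1.4);save('top',P['top']['image'],1.4)
import pickle;pickle.dump(P,open('P0.pkl','wb'))
E
```

```text
pics
side [  160. -1300.   903.] [ 0.23  0.85 -0.48]
top [ 361.  -56. 1533.] [ 0.07 -0.01 -1.  ]
wrist [ 244. -632.  374.] [-0.27 -0.09 -0.96]
side jar [([227.0, 329.0], 0.95), ([285.0, 305.0], 0.91), ([249.0, 287.0], 0.63)]
side handle [([232.0, 196.0], 0.55), ([303.0, 340.0], 0.4)]
side sleeve_grip [([305.0, 264.0], 0.92)]
side tomato [([321.0, 355.0], 0.9)]
side garlic [([242.0, 246.0], 0.71)]
side milk_tin [([304.0, 202.0], 0.66)]
side mug [([236.0, 195.0], 0.58), ([306.0, 263.0], 0.23)]
side onion [([291.0, 199.0], 0.58)]
side board [([304.0, 339.0], 0.85)]
top jar [([370.0, 265.0], 0.81), ([357.0, 210.0], 0.66), ([315.0, 237.0], 0.56)]
top handle [([261.0, 149.0], 0.72)]
top sleeve_grip [([308.0, 180.0], 0.55)]
top tomato [([411.0, 202.0], 0.78), ([239.0, 228.0], 0.32)]
top garlic [([240.0, 229.0], 0.54)]
top milk_tin [([188.0, 146.0], 0.9)]
top mug [([140.0, 224.0], 0.86)]
top onion [([164.0, 158.0], 0.63)]
top board []
```

View pics/top.png

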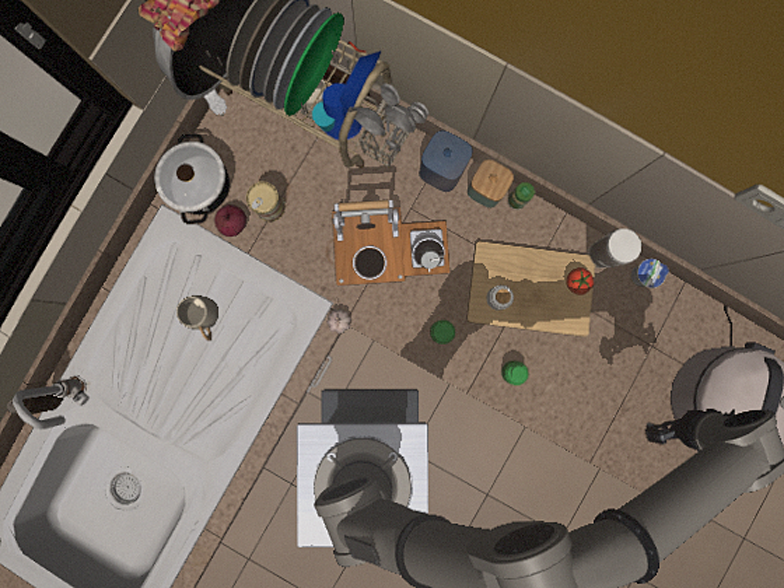

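View pics/side.png

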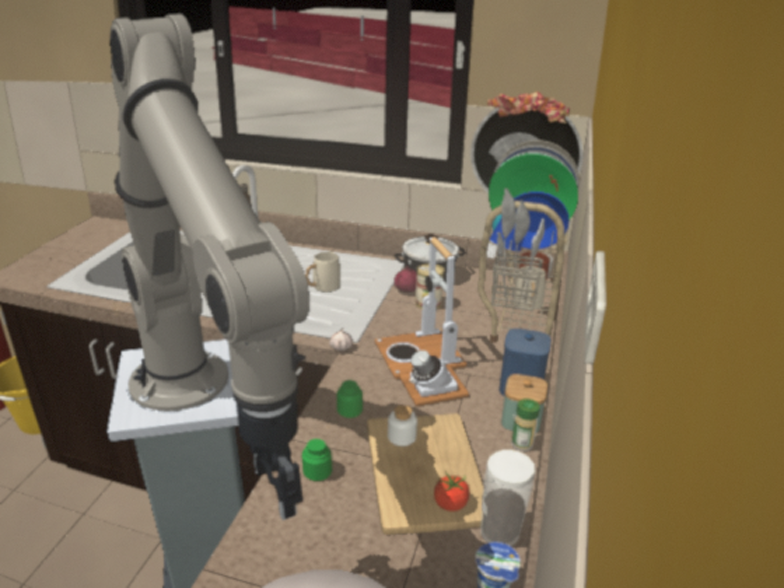

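The top view shows the press, with its nest (black pad) at about (264,188), its lever grip at (261,149) and the sleeve at (305,178), in raw pixels. There are three jar-shaped things: a white one on the board at (357,211) and two green ones at (315,237) and (370,265). Only the white jar on the board with the brown cork fits. I'll measure it and take enlarged crops.

```bash
python3 - <<'E'
from h import *
import pickle;P=pickle.load(open('P0.pkl','rb'));S,T=P['side'],P['top']
g=T['image'].max(axis=2)
m=np.zeros(g.shape,np.uint8);cv2.circle(m,(264,188),16,1,-1)
b=((g<60)&(m>0)).astype(np.uint8);M=cv2.moments(b,True);c=(M['m10']/M['m00'],M['m01']/M['m00'])
print('nest px',c,M['m00'],atz(T,c,16).round(1))
n=atz(T,c,16)
print('jar top(58..71)',atz(T,(357.5,211),65).round(1), 'tri',tri(ray(T,(357.5,211)),ray(S,(288,303))))
r=[(243,147.5),(283,148)]
print('handle ',[atz(T,q,285).round(1) for q in ((262,148.5),)])
import itertools
S2=eyes.capture('side');T2=eyes.capture('top')
for l in('handle','sleeve_grip','jar'):
  for nm,p in(('s',S2),('t',T2)):
    for q in spotter.regions_of(l,p)[:3]:
        k=q['mask'];ys,xs=np.where(k);print(l,nm,round(q['conf'],2),np.round(q['pixel'],1),xs.min(),xs.max(),ys.min(),ys.max(),k.sum())
A=cv2.resize(T['image'][120:240,220:380],None,fx=4.5,fy=4.5,interpolation=cv2.INTER_CUBIC)
save('c1',A[:540,:720])
save('c2',S['image'][160:330,230:350],4) if 0 else save('c2',S['image'][165:330,225:355],3.6)
E
```

```text
nest px (263.67721518987344, 187.2120253164557) 316.0 [545.9 -20.3  16. ]
jar top(58..71) [ 459.4 -331.6   65. ] tri (array([ 458.4437967 , -333.08234801,   55.17572862]), np.float64(3.341735374038577))
handle  [array([623.8, -22.1, 285. ])]
handle s 0.74 [310.6 201.3] 303 324 170 229 644
handle s 0.65 [285.4 303.8] 277 297 290 317 466
handle t 0.88 [260.5 149.2] 238 280 143 163 575
sleeve_grip s 0.66 [302.9 267.4] 294 319 251 276 516
sleeve_grip t 0.8 [305.8 179. ] 294 317 168 192 484
jar s 0.98 [285.  305.4] 276 297 290 317 494
jar s 0.86 [226.9 330.8] 216 237 313 342 536
jar s 0.77 [245.2 286.8] 240 258 273 298 399
jar t 0.81 [366.3 264.9] 358 376 258 274 261
jar t 0.67 [356.5 212.6] 347 367 204 221 294
jar t 0.63 [316.5 236.9] 307 324 228 245 259
```

View pics/c1.png

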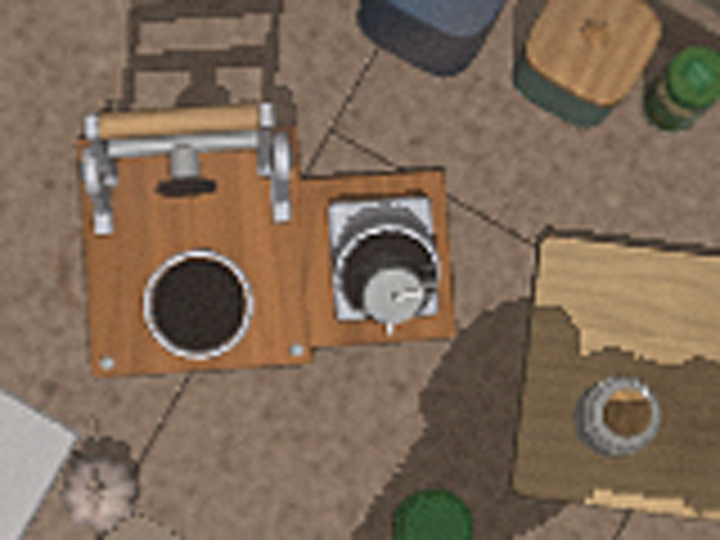

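View pics/c2.png

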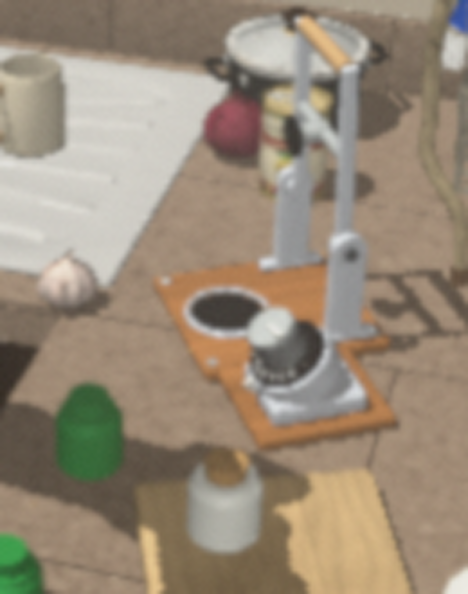

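The crops confirm the jar: white with a brown cork, on the board at about (357,212). The sleeve's ridge points right and slightly up, so number 6 looks most likely. Next I'll triangulate the crown and the press yaw, then move close and look with the wrist camera.

```bash
cat >> h.py <<'E'
from scipy.spatial.transform import Rotation as Ro
def quat(z,y):
    z=np.array(z,float);z/=np.linalg.norm(z);y=np.array(y,float);y-=z*(y@z);y/=np.linalg.norm(y)
    q=Ro.from_matrix(np.stack([np.cross(y,z),y,z],1)).as_quat();return [q[3],q[0],q[1],q[2]]
YAW=np.radians(4.5)
def press(v,yaw=None):
    yaw=YAW if yaw is None else yaw
    c,s=np.cos(yaw),np.sin(yaw);v=np.asarray(v,float);return np.array([c*v[0]-s*v[1],s*v[0]+c*v[1],v[2]])
E
python3 - <<'E'
from h import *
import pickle;P=pickle.load(open('P0.pkl','rb'));S,T=P['side'],P['top']
c=lambda x,y:(x/4.5+220,y/4.5+120); s=lambda x,y:(x/3.6+225,y/3.6+165)
print('crown top',tri(ray(T,c(393,296)),ray(S,s(272,328))))
a,b=atz(T,c(103,124),285),atz(T,c(260,113),285);print('bar',a,b,(a+b)/2,np.degrees(np.arctan2(-(a-b)[0],(a-b)[1])))
a,b=atz(T,c(95,377),14),atz(T,c(313,358),14);print('front',np.degrees(np.arctan2(-(a-b)[0],(a-b)[1])))
a,b=atz(T,c(80,140),14),atz(T,c(95,377),14);print('left edge',np.degrees(np.arctan2((a-b)[1],(a-b)[0])))
print('nest side',atz(S,s(228,312),16),atz(T,c(197,303),16))
C=tri(ray(T,c(393,296)),ray(S,s(272,328)))[0]
ax=press([-.5,0,.866])
G=C-12*ax;print('G',G)
for k in(-0.3,.52,0,-.52):
    y=Ro.from_rotvec(ax*k).apply(press([0,1,0]))
    for sg in(1,-1):
        q=quat(-ax,sg*y);print(k,sg,[None if (j:=env.solve_ik((G+ax*d).tolist(),q)) is None else np.round(j,2).tolist() for d in(110,0)])
E
```

```text
crown top (array([ 541.72873919, -164.38792354,   90.10837169]), np.float64(1.6316509967484158))
bar [626.84538474  32.18312648 285.        ] [633.39309713 -66.90541116 285.        ] [630.11924093 -17.36114234 285.        ] 3.780575247190877
front 4.721278261665523
left edge 3.726350605928059
nest side [544.04186362 -25.67799367  16.        ] [545.45858146 -20.64768581  16.        ]
G [ 547.7102432  -163.91716896   79.71637169]
-0.3 1 [[0.79, 0.23, -0.52, 2.29, -0.46, 0.18, 2.1], [1.21, 0.81, -1.18, 2.21, 1.64, 0.51, 0.22]]
-0.3 -1 [[0.67, 0.22, -0.38, 2.3, -0.64, 0.19, -0.87], [0.25, 0.46, 0.03, 2.27, 4.3, 0.2, 0.42]]
0.52 1 [[0.28, 0.19, 0.05, 2.32, -0.99, 0.25, -2.87], [1.21, 0.81, -1.18, 2.21, 1.64, 0.51, 1.04]]
0.52 -1 [[0.77, 0.23, -0.49, 2.29, -0.5, 0.18, -0.19], [1.21, 0.81, -1.18, 2.21, 1.64, 0.51, -2.1]]
0 1 [[0.81, 0.23, -0.54, 2.29, -0.43, 0.18, 2.37], [1.21, 0.81, -1.18, 2.21, 1.64, 0.51, 0.52]]
0 -1 [[0.71, 0.22, -0.43, 2.3, -0.58, 0.19, -0.63], [1.21, 0.81, -1.18, 2.21, 1.64, 0.51, -2.62]]
-0.52 1 [[0.85, 0.24, -0.58, 2.29, -0.37, 0.18, 1.79], [1.21, 0.81, -1.18, 2.21, 1.64, 0.51, 0.0]]
-0.52 -1 [[0.63, 0.21, -0.34, 2.3, -0.68, 0.2, -1.06], [0.89, 0.57, -0.74, 2.23, 1.74, 0.17, 2.9]]
```

```bash
sed -i 's/radians(4.5)/radians(3.9)/' h.py; python3 - <<'E'
from h import *
import pickle
o=env.observe();w,x,y,z=o['eef_rot'];R=Ro.from_quat([x,y,z,w]).as_matrix();print(R.round(2))
q=quat([0,0,-1],press([0,-1,0]))
for qq in (q,quat([0,0,-1],press([0,1,0]))): print(env.solve_ik([500,-165,260],qq))
env.move_to([500,-165,260],q)
p=eyes.capture('wrist');pickle.dump(p,open('W1.pkl','wb'));save('w1',p['image'],1.4)
print(ray(p,(280,210)),env.observe()['time'],np.round(env.observe()['joint_positions'],2))
for l in('jar','sleeve_grip'):
    for k in spotter.regions_of(l,p)[:3]: print(l,round(k['conf'],2),np.round(k['pixel'],1),k['mask'].sum())
print('expect',proj(p,[[541.7,-164.4,90],[545,-21,14],[459,-332,93]]))
E
```

```text
[[ 0.96  0.27  0.  ]
 [ 0.27 -0.96 -0.  ]
 [ 0.    0.   -1.  ]]
[ 0.45442946  0.24753828 -0.2985785   1.88813362  0.08478651  1.01806791
 -1.38287657]
[ 0.82456051  0.31676703 -0.75165209  1.86527582  0.24707667  1.05460348
  1.61331951]
(array([ 566.68151105, -161.0553872 ,  378.30114087]), array([-0.28211045, -0.03729597, -0.95865672])) 3.5917 [ 0.46  0.25 -0.3   1.89  0.08  1.02 -1.38]
jar 0.76 [419.4 232.1] 3315
jar 0.65 [292.2 286.5] 2423
sleeve_grip 0.88 [270.9 120.8] 5588
expect [[276.02206629 145.66194705]
 [149.17570134 128.7640712 ]
 [440.53903629 243.44888535]]
```

View pics/w1.png

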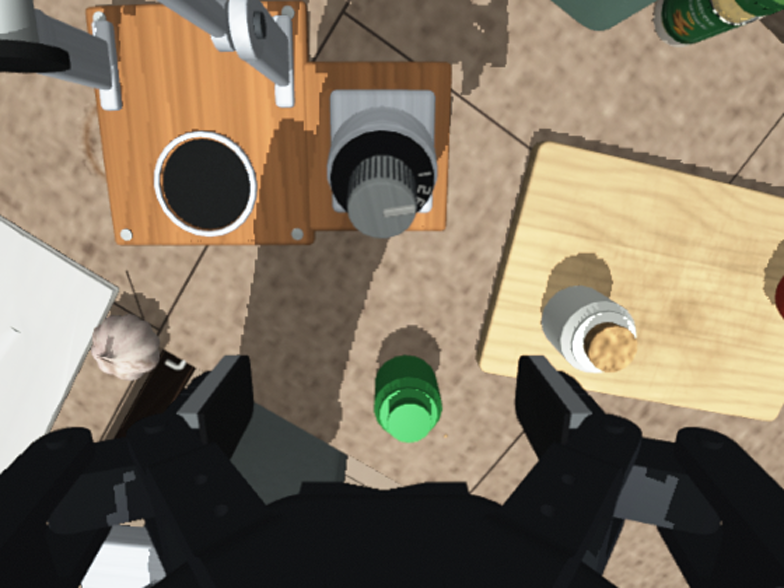

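Nest at about (147,131), crown top at (273,149), white jar's cork at (436,249) and the near green jar at (292,286), all in raw wrist pixels and matching expectations. Now I'll measure the ridge angle in the crown's top plane and refine the positions.

```bash
python3 - <<'E'
from h import *
import pickle;P=pickle.load(open('P0.pkl','rb'));T,S=P['top'],P['side'];p=pickle.load(open('W1.pkl','rb'))
nest=atz(p,(147.1,131.4),17);print('nest',nest)
cork=atz(p,(436.4,248.6),93);print('jar',cork,tri(ray(p,(436.4,248.6)),ray(S,(287.8,293))))
ax=press([-.5,0,.866]);
C=tri(ray(p,(272.9,149.3)),ray(S,(300.6,256.1)));print('crown w/s',C);C2=tri(ray(p,(272.9,149.3)),ray(T,(307.3,185.8)));print('w/t',C2)
C=C[0]
def onpl(px):
    o,d=ray(p,px);X=o+d*(((C-o)@ax)/(d@ax))-C;e1=press([-.866,0,-.5]);e1=press([-np.cos(np.pi/6),0,-.5]);e2=np.cross(ax,e1);return X@e1,X@e2
# sample polar map of the crown top
g=cv2.cvtColor(p['image'],cv2.COLOR_RGB2GRAY).astype(float)
H=np.array([[0]])
e1=press([-np.cos(np.pi/6),0,-.5]);e2=np.cross(ax,e1)
n=240;u=(np.arange(n)-n/2)/n*90
A,B=np.meshgrid(u,u)   # A: along e2 (right), B: along e1 (down)
X=C+A[...,None]*e2+B[...,None]*e1
pp=proj(p,X.reshape(-1,3)).astype(np.float32).reshape(n,n,2)
im=cv2.remap(p['image'],pp[...,0],pp[...,1],cv2.INTER_CUBIC);
cv2.circle(im,(n//2,n//2),int(22/90*n),(255,0,0),1);save('r1',im,2.5)
E
```

```text
nest [542.13622412 -19.7026574   17.        ]
jar [ 453.34666118 -328.97850032   93.        ] (array([ 453.86761437, -330.93147682,   90.51023757]), np.float64(3.1322386555661774))
crown w/s (array([ 540.61579966, -162.76447785,   89.85335994]), np.float64(5.057902634540596))
w/t (array([ 539.39418846, -162.42728795,  103.52043797]), np.float64(1.3625001799652305))
```

View pics/r1.png

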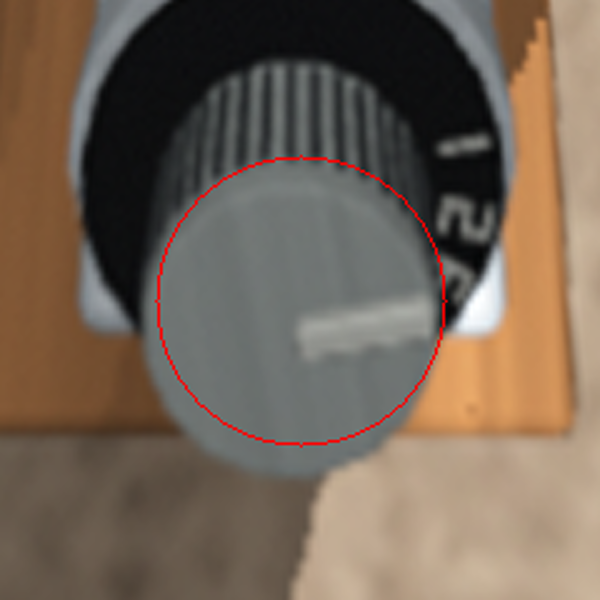

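```bash
python3 - <<'E'
from h import *
import pickle;P=pickle.load(open('P0.pkl','rb'));T,S=P['top'],P['side'];p=pickle.load(open('W1.pkl','rb'))
ax=press([-.5,0,.866]);e1=press([-.866,0,-.5]);e2=np.cross(ax,e1)
C=np.array([540.6,-162.8,89.9]);Cw=C-1*e2+3.7*e1
px=proj(p,Cw)[0];print(px)
print('w/s',tri(ray(p,px),ray(S,(300.6,256.1))),'w/t',tri(ray(p,px),ray(T,(307.3,185.8))))
o,d=ray(p,px);print('by size',o+d*np.linalg.norm(Cw-o)*22/22.5)
Ct=tri(ray(p,px),ray(S,(300.6,256.1)))[0];G=Ct-12*ax;print('G',G, 'press frame',press(G-[543.5,-20,0],-YAW))
def ik(pos,q): 
    j=env.solve_ik(list(map(float,pos)),q);return None if j is None else np.round(j,2).tolist()
for tilt in(30,25,20):
  t=np.radians(tilt);a=press([-np.sin(t),0,np.cos(t)])
  for k in(.52,-.1,-.52,-1.0):
    y=Ro.from_rotvec(a*k).apply(press([0,-1,0]))
    print(tilt,k,[ik(G+ax*9+a*d,quat(-a,y)) for d in(60,0)])
E
```

```text
[273.06551983 150.14252264]
w/s (array([ 540.19069492, -163.07945888,   90.19633376]), np.float64(5.667444203710002)) w/t (array([ 539.01096085, -162.42110459,  106.09228801]), np.float64(0.9676596656565835))
by size [ 537.98734781 -161.99885184   94.50002535]
G [ 546.17680059 -162.67136714   79.80433376] press frame [  -7.03323264 -142.5230434    79.80433376]
30 0.52 [[1.16, 0.47, -1.01, 2.26, 1.14, 0.23, -1.76], [1.21, 0.77, -1.18, 2.23, 1.62, 0.5, -2.11]]
30 -0.1 [[1.16, 0.47, -1.01, 2.26, 1.14, 0.23, -2.38], [1.21, 0.77, -1.18, 2.23, 1.62, 0.5, -2.73]]
30 -0.52 [[1.16, 0.47, -1.01, 2.26, 1.14, 0.23, -2.8], [0.25, 0.43, 0.03, 2.28, 4.33, 0.19, 0.16]]
30 -1.0 [[0.28, 0.29, 0.01, 2.31, -1.33, 0.19, -0.92], [1.07, 0.63, -0.97, 2.23, 1.62, 0.31, 2.58]]
25 0.52 [[0.68, 0.33, -0.47, 2.23, 0.03, 0.21, -0.75], [0.92, 0.56, -0.81, 2.19, 1.16, 0.27, -1.8]]
25 -0.1 [[0.61, 0.32, -0.39, 2.23, -0.1, 0.2, -1.24], [0.92, 0.56, -0.81, 2.19, 1.16, 0.27, -2.42]]
25 -0.52 [[0.57, 0.31, -0.34, 2.23, -0.19, 0.2, -1.58], [0.08, 0.44, 0.21, 2.24, -1.35, 0.23, -0.48]]
25 -1.0 [[0.51, 0.3, -0.27, 2.24, -0.29, 0.21, -1.96], [0.08, 0.44, 0.21, 2.24, -1.35, 0.23, -0.96]]
20 0.52 [[0.61, 0.33, -0.42, 2.17, 0.09, 0.34, -0.83], [0.53, 0.45, -0.35, 2.16, 0.22, 0.22, -0.95]]
20 -0.1 [[0.53, 0.32, -0.33, 2.17, -0.01, 0.33, -1.36], [0.47, 0.45, -0.28, 2.16, 0.08, 0.21, -1.44]]
20 -0.52 [[0.48, 0.32, -0.26, 2.17, -0.07, 0.33, -1.72], [0.43, 0.44, -0.23, 2.17, -0.02, 0.21, -1.77]]
20 -1.0 [[0.42, 0.31, -0.19, 2.18, -0.15, 0.33, -2.13], [0.39, 0.44, -0.18, 2.17, -0.12, 0.21, -2.15]]
```

```bash
python3 - <<'E'
from h import *
import pickle
ax=press([-.5,0,.866]);G=np.array([544.5,-162.5,83.])
jt=env.solve_ik((G+ax*9).tolist(),quat(-ax,Ro.from_rotvec(ax*.52).apply(press([0,1,0]))));print(jt)
j=np.array([1.16,.47,-1.01,2.26,1.14,.23,1.38])
env.move_joints(j.tolist())
q=quat(-ax,Ro.from_rotvec(ax*.52).apply(press([0,1,0])))
pos=(G+ax*72).tolist();print(env.solve_ik(pos,q))
env.move_to(pos,q)
o=env.observe();print(o['time'],o['position'],np.round(o['joint_positions'],2))
p=eyes.capture('wrist');pickle.dump(p,open('W2.pkl','wb'));save('w2',p['image'],1.4)
print(ray(p,(280,210)),'exp crown',proj(p,[G+12*ax,G+22*press([0,1,0]),[543,-20,14]]))
E
```

```text
[ 1.07033695  0.62389912 -0.96862847  2.23486637  1.60238006  0.30477636
  0.97028293]
[ 1.19512941  0.46804894 -1.04849556  2.26499002  1.10535744  0.2464012
  1.42514287]
6.2917 [ 508.68057632 -165.10648051  145.49700395] [ 1.2   0.47 -1.05  2.26  1.11  0.25  1.42]
(array([ 401.42740212, -205.24794151,  218.81865542]), array([ 0.6701889 ,  0.20290976, -0.71391489])) exp crown [[273.12544268 233.45074035]
 [302.80307807 242.77524448]
 [428.98435767 252.57471725]]
```

View pics/w2.png

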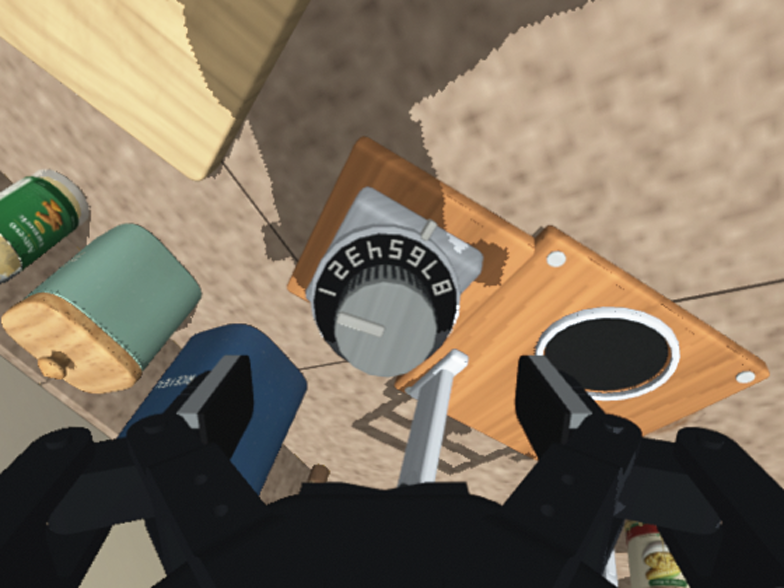

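The index sits at number 6 and the measured crown agrees with expectation. The plan is to grip, turn −1.05 rad with the last joint (three clicks), release, back off and look.

```bash
python3 - <<'E'
from h import *
import pickle;W1=pickle.load(open('W1.pkl','rb'));W2=pickle.load(open('W2.pkl','rb'))
C,e=tri(ray(W1,(273.07,150.14)),ray(W2,(275.7,234.3)));ax=press([-.5,0,.866]);G=C-12*ax;print('crown',C,e,'G',G)
n,e=tri(ray(W1,(147.1,131.4)),ray(W2,(609/1.4,354/1.4)));print('nest',n,e)
assert e<6 and 75<G[2]<95
q=quat(-ax,Ro.from_rotvec(ax*.52).apply(press([0,1,0])))
env.move_straight((G+ax*60).tolist(),q)
print('stop',env.move_straight((G+ax*11).tolist(),q,velocity=60,contact_N=12))
o=env.observe();print(o['position'],np.round(o['joint_positions'],2),np.round(o['contact_force'],1))
env.command_gripper(0,40);o=env.observe();print('w',o['grip_width'],np.round(o['contact_force'],1))
if 38<o['grip_width']<50:
    j=np.array(o['joint_positions'])
    for k in range(1,8):
        j2=j.copy();j2[6]-=1.05*k/7;env.move_joints(j2.tolist());o=env.observe();print(k,np.round(o['contact_force'],1),np.round(o['moment'],2))
    env.command_gripper(85)
    a=Ro.from_quat(np.roll(o['eef_rot'],-1)).apply([0,0,-1])
    env.move_straight((np.array(o['position'])+a*60).tolist())
p=eyes.capture('wrist');pickle.dump(p,open('W3.pkl','wb'));save('w3',p['image'],1.2)
print(env.observe()['time'])
E
```

```text
crown [ 537.81821568 -161.73031517   93.61809268] 0.5745761485849393 G [ 543.80432135 -161.32222343   83.22609268]
nest [541.02585073 -16.74659005  12.75073662] 2.881580088797156
stop False
[ 538.25173774 -161.78748409   92.97648461] [ 0.99  0.56 -0.86  2.24  1.61  0.22  0.93] [ 0.2  0.7 -0.6]
w 43.063204059798665 [-4.7 -1.8  8.5]
1 [-1.9 -0.3  1.9] [0.03 0.72 0.07]
2 [-2.3  0.2  4.1] [0.11 0.66 0.05]
3 [-3.4  1.   3.9] [0.14 0.73 0.2 ]
4 [-4.3  0.5  6.2] [0.3  0.71 0.1 ]
5 [-3.8  1.1  5.4] [0.26 0.75 0.23]
6 [-4.5  1.3  4.9] [0.36 0.74 0.21]
7 [-4.   2.8  5.5] [0.45 0.72 0.17]
11.025
```

View pics/w3.png

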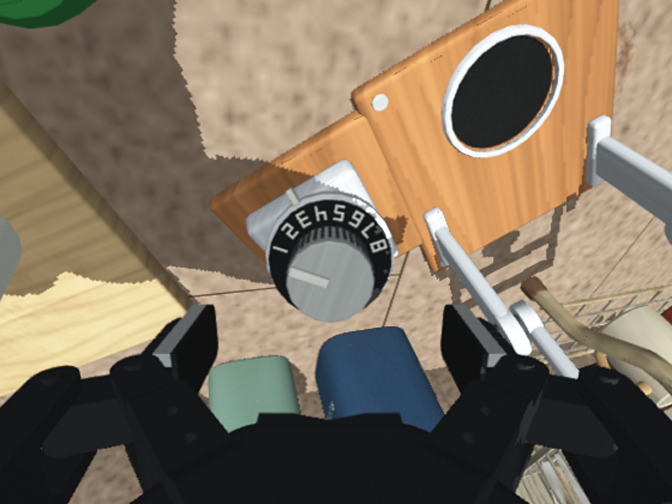

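```bash
python3 - <<'E'
from h import *
import pickle
ax=press([-.5,0,.866]);e1=press([-.866,0,-.5]);e2=np.cross(ax,e1)
C=np.array([537.8,-161.7,93.6])+ax*1.
for f,s,a,b in(('W2',1.4,(338,320),(382,331)),('W3',1.2,(290,271),(327,284))):
    p=pickle.load(open(f+'.pkl','rb'));r=[]
    for q in(a,b):
        o,d=ray(p,(q[0]/s,q[1]/s));X=o+d*(((C-o)@ax)/(d@ax))-C;r.append((X@e1,X@e2))
    r=np.array(r);v=r[0]-r[1];print(f,r.round(1),'ridge angle',np.arctan2(v[1],v[0]))
# jar approach IK, tilted tool
J=np.array([453.6,-330.,22.]);N=np.array([542.,-19.,14.])
for tilt in(0,10,15,20,25):
  t=np.radians(tilt)
  for sg in(1,-1):
    out=[]
    for X,yw in((J,-.5),(N,YAW),(N,0.4)):
      a=np.array([-np.sin(t)*np.cos(yw),-np.sin(t)*np.sin(yw),np.cos(t)]);y=sg*np.array([-np.sin(yw),np.cos(yw),0])
      for h in(140,0):
        j=env.solve_ik((X+[0,0,36+h]+6*a).tolist(),quat(-a,y));out.append(None if j is None else np.round(j,1).tolist())
    print(tilt,sg,out)
E
```

```text
W2 [[-6.6 19.3]
 [-1.7  0.7]] ridge angle 1.8291534291548976
W3 [[14.2 13.6]
 [-0.8  1.4]] ridge angle 0.6821055677182111
0 1 [[1.4, 0.6, -1.2, 1.8, 0.6, 1.1, 1.0], [1.2, 0.8, -1.0, 1.9, 0.8, 0.9, 0.9], [0.8, 0.6, -1.2, 1.9, 0.6, 1.1, 1.0], [0.7, 0.9, -1.1, 2.0, 1.0, 1.0, 0.8], [0.8, 0.7, -1.3, 1.9, 0.7, 1.2, 1.3], [0.7, 0.9, -1.1, 2.0, 1.0, 1.0, 1.1]]
0 -1 [[0.0, 0.4, 0.6, 1.9, -0.3, 0.9, -1.3], [0.2, 0.6, 0.4, 2.0, -0.4, 0.6, -1.2], [0.5, 0.4, -0.7, 1.9, 0.3, 0.9, -1.9], [0.4, 0.6, -0.6, 2.0, 0.5, 0.7, -2.0], [0.5, 0.4, -0.7, 1.9, 0.3, 1.0, -1.6], [0.4, 0.6, -0.6, 2.0, 0.5, 0.7, -1.7]]
10 1 [[1.4, 0.5, -1.2, 2.0, 0.7, 0.9, 1.0], [1.3, 0.7, -1.0, 2.0, 1.0, 0.7, 0.8], [0.9, 0.5, -1.2, 2.0, 0.7, 0.9, 0.9], [0.8, 0.8, -1.1, 2.1, 1.1, 0.8, 0.6], [1.0, 0.7, -1.4, 2.0, 0.8, 1.0, 1.2], [0.8, 0.9, -1.2, 2.1, 1.1, 0.8, 1.0]]
10 -1 [[-0.0, 0.3, 0.6, 2.0, -0.3, 0.7, -1.2], [0.3, 0.5, 0.2, 2.1, -0.3, 0.4, -1.3], [0.5, 0.3, -0.7, 2.0, 0.3, 0.7, -1.9], [0.3, 0.5, -0.5, 2.1, 0.6, 0.4, -2.2], [0.6, 0.4, -0.8, 2.0, 0.3, 0.7, -1.5], [0.4, 0.6, -0.6, 2.1, 0.6, 0.5, -1.7]]
15 1 [[1.5, 0.5, -1.2, 2.0, 0
[... 696 characters left out ...]
3, -0.6, 2.1, 0.3, 0.5, -1.8], [1.5, 0.9, -1.2, 2.2, 1.5, 0.8, -2.7], [0.5, 0.3, -0.7, 2.1, 0.4, 0.5, -1.9], [0.5, 0.5, -0.6, 2.2, 1.3, 0.3, -2.8], [0.7, 0.3, -0.8, 2.1, 0.2, 0.5, -1.4], [0.4, 0.5, -0.5, 2.2, 0.7, 0.2, -1.8]]
25 1 [[1.5, 0.4, -1.1, 2.1, 0.8, 0.5, 0.9], [1.1, 0.5, -0.6, 2.2, 1.6, 0.3, 0.1], [1.0, 0.5, -1.3, 2.2, 1.0, 0.6, 0.7], [0.3, 0.5, -0.5, 2.3, 1.8, 0.2, -0.2], [1.0, 0.4, -1.2, 2.2, 0.6, 0.4, 1.5], [0.6, 0.6, -0.7, 2.2, 1.4, 0.2, 0.6]]
25 -1 [[1.4, 0.3, -1.0, 2.1, 0.7, 0.5, -2.2], [1.5, 1.0, -1.3, 2.2, 1.7, 0.9, -2.8], [0.4, 0.2, -0.6, 2.2, 0.4, 0.3, -2.0], [0.2, 0.5, -0.4, 2.3, 1.9, 0.2, 2.8], [0.8, 0.3, -0.8, 2.2, 0.2, 0.4, -1.3], [0.6, 0.6, -0.7, 2.2, 1.4, 0.2, -2.5]]
```

The ridge now measures 0.68 rad, so the sleeve is at 3. Next is the jar: grasp it with the tool tilted 15° towards the robot to stay clear of the lever, and carry it to the nest.

```bash
cat >> h.py <<'E'
def tool(yw,tilt=15):
    t=np.radians(tilt);a=np.array([-np.sin(t)*np.cos(yw),-np.sin(t)*np.sin(yw),np.cos(t)])
    return a,quat(-a,[-np.sin(yw),np.cos(yw),0])
def st():
    o=env.observe();print(round(o['time'],2),np.round(o['position'],1),'F',np.round(o['contact_force'],1),'w',round(o['grip_width'],1),np.round(o['joint_positions'],2))
E
python3 - <<'E'
from h import *
import pickle;L=lambda n:pickle.load(open(n,'rb'))
for f,px in(('W1',(147.1,131.4)),('W2',(435,252.5)),('W3',(503.5/1.2,90.5/1.2))): print(f,atz(L(f+'.pkl'),px,18).round(1))
J=np.array([453.6,-329.8,22.]);a,q=tool(-.5)
g=J+[0,0,36]+6*a
env.move_to((g+[0,0,130]).tolist(),q);st()
env.move_straight((g+[0,0,70]).tolist(),q)
p=eyes.capture('wrist');pickle.dump(p,open('W4.pkl','wb'));save('w4',p['image'],1.2)
print('exp cork',proj(p,[J+[0,0,71],J+[0,0,58]])*1.2)
for k in spotter.regions_of('jar',p)[:2]: print(round(k['conf'],2),np.round(k['pixel'],1)*1.2)
E
```

```text
W1 [542.2 -20.1  18. ]
W2 [536.7 -20.4  18. ]
W3 [537.  -18.7  18. ]
11.78 [ 452.5 -328.   193. ] F [-0.2  1.4  0.3] w 85.1 [ 1.46  0.51 -1.18  2.03  0.76  0.76  0.95]
exp cork [[325.14969393 279.00581126]
 [325.37557163 263.01112672]]
0.82 [323.64 237.36]
0.55 [493.44   3.48]
```

View pics/w4.png

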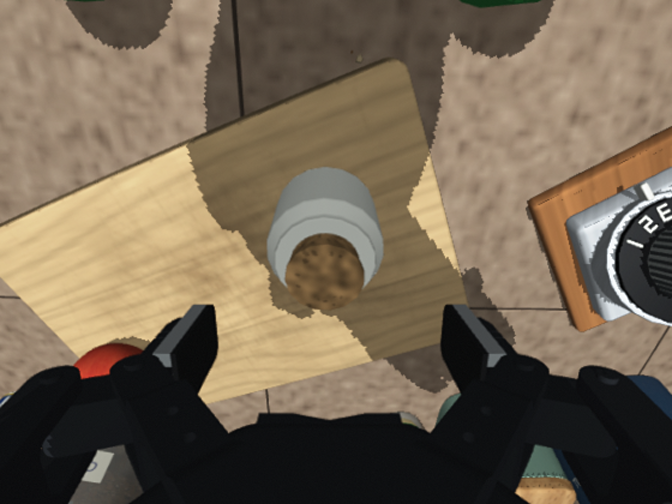

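```bash
python3 - <<'E'
from h import *
import pickle;p=pickle.load(open('W4.pkl','rb'))
c4=atz(p,(325/1.2,270.5/1.2),93);print('cork W4',c4)
J=(c4+np.array([453.3,-329,93]))/2;J[2]=22;print(J)
a,q=tool(-.5);g=J+[0,0,36]+6*a
env.move_straight((g+[0,0,70]).tolist(),q)
print(env.move_straight(g.tolist(),q,velocity=80,contact_N=12));st()
env.command_gripper(0,40);st()
o=env.observe()
if 50<o['grip_width']<66:
    env.move_straight((g+[0,0,150]).tolist(),q,velocity=150);st()
    N=np.array([540,-19.7,14]);a,q=tool(YAW);h=N+[0,0,36]+6*a
    env.move_to((h+[0,0,110]).tolist(),q);st()
    env.move_straight((h+[0,0,45]).tolist(),q,velocity=100);st()
    p=eyes.capture('wrist');pickle.dump(p,open('W5.pkl','wb'));save('w5',p['image'],1.4)
    print('exp: cork, ring pts',(proj(p,[N+[0,0,45+71],N+[0,0,4],N+[37,0,5],N+[-37,0,5],N+[0,37,5],N+[0,-37,5]])*1.4).round(0))
E
```

```text
cork W4 [ 449.59886181 -327.67586438   93.        ]
[ 451.44943091 -328.33793219   22.        ]
False
13.71 [ 450.4 -327.7   64.2] F [-0.6 -0.   0.3] w 85.2 [ 1.24  0.65 -0.91  2.12  1.09  0.56  0.65]
14.08 [ 450.2 -327.8   64.6] F [-3.8  0.8  8.4] w 57.0 [ 1.24  0.65 -0.91  2.12  1.09  0.56  0.65]
15.23 [ 449.4 -327.4  212.8] F [ 0.3  0.4 -2.1] w 56.8 [ 1.5   0.48 -1.21  2.01  0.7   0.79  0.99]
16.47 [538.5 -21.3 165.5] F [ 0.4 -0.  -2.5] w 56.7 [ 0.88  0.54 -1.19  2.09  0.86  0.73  0.82]
17.27 [538.8 -19.9 101.2] F [ 0.8  0.  -1.9] w 57.1 [ 0.76  0.61 -1.05  2.14  1.03  0.64  0.66]
exp: cork, ring pts [[381. 488.]
 [382. 271.]
 [377. 337.]
 [388. 194.]
 [462. 277.]
 [301. 267.]]
```

View pics/w5.png

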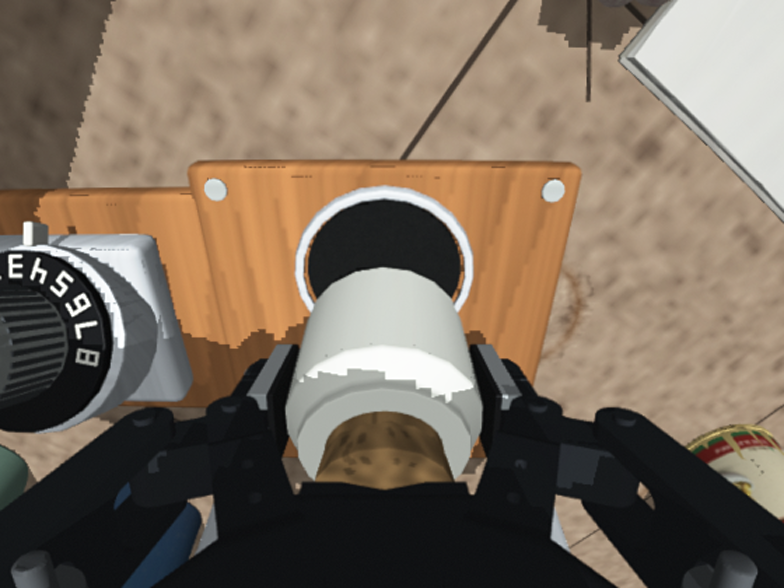

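```bash
python3 - <<'E'
from h import *
import pickle;p=pickle.load(open('W5.pkl','rb'))
u=press([1,0,0])
zf=14+45-1.2+0.5   # foot height incl. the arm's small lag
for r in(266,268,270):
    F=atz(p,(384/1.4,r/1.4),zf);print('jar centre from foot front',r,(F+29*u).round(1))
for r in(198,200): print('ring inner front -> nest',(atz(p,(384.5/1.4,r/1.4),19)+37*u).round(1))
for r in(185,187): print('outer front',(atz(p,(384.5/1.4,r/1.4),19)).round(1))
l=atz(p,(306/1.4,270/1.4),19);r=atz(p,(464/1.4,270/1.4),19);print('lat',(l+r)/2,np.linalg.norm(l-r))
l=atz(p,(297/1.4,265/1.4),19);r=atz(p,(473/1.4,265/1.4),19);print('lat outer',(l+r)/2,np.linalg.norm(l-r))
E
```

```text
jar centre from foot front 266 [545.3 -18.6  58.3]
jar centre from foot front 268 [546.1 -18.5  58.3]
jar centre from foot front 270 [546.9 -18.4  58.3]
ring inner front -> nest [541.8 -18.5  19. ]
ring inner front -> nest [542.6 -18.5  19. ]
outer front [499.3 -21.4  19. ]
outer front [500.1 -21.4  19. ]
lat [538.98164707 -18.44554588  19.        ] 72.34482034343962
lat outer [536.40301163 -18.62290342  19.        ] 80.10515567397412
```

```bash
python3 - <<'E'
from h import *
import pickle
N=np.array([538.3,-19.5,14]);a,q=tool(YAW);h=N+[0,0,36]+6*a
env.move_straight((h+[0,0,12]).tolist(),q,velocity=80);st()
hit=env.move_straight((h-[0,0,4]).tolist(),q,velocity=25,contact_N=7);print(hit,'target z',h[2]);st()
p=eyes.capture('wrist');pickle.dump(p,open('W6.pkl','wb'));save('w6',p['image'],1.2)
E
```

```text
17.88 [537.  -19.4  68.1] F [ 0.5  1.  -2.4] w 56.9 [ 0.7   0.65 -0.98  2.16  1.14  0.59  0.57]
True target z 55.79555495773441
18.38 [536.9 -19.7  56.5] F [-3.  -1.5  9.2] w 56.7 [ 0.68  0.67 -0.95  2.16  1.18  0.58  0.53]
```

View pics/w6.png

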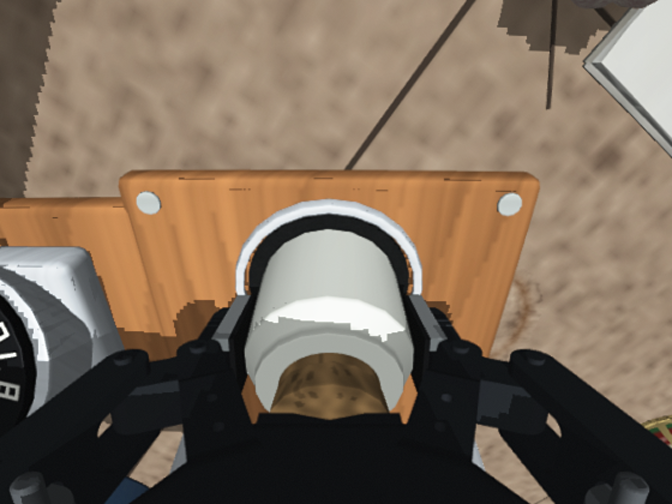

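The jar landed at floor height (14 mm), centred in the ring to within about 3 mm. I'll release it, back off, then plan the lever.

```bash
python3 - <<'E'
from h import *
import pickle
env.command_gripper(85);o=env.observe();a,q=tool(YAW)
P=np.array(o['position']);env.move_straight((P+a*130).tolist(),q,velocity=150);st();env.hold(.2)
S=eyes.capture('side');T=eyes.capture('top');pickle.dump((S,T),open('ST7.pkl','wb'))
for n,p in(('s',S),('t',T)):
    for l in('jar','handle'):
        for k in spotter.regions_of(l,p)[:3]:
            ys,xs=np.where(k['mask']);print(n,l,round(k['conf'],2),np.round(k['pixel'],1),xs.min(),xs.max(),ys.min(),ys.max())
N=np.array([541,-19.7,14]);H=N+press([90,0,96])
def grip(th): return H+175*press([-np.cos(np.radians(88)-th),0,np.sin(np.radians(88)-th)])
print('exp jar s/t',proj(S,N+[0,0,35]),proj(T,N+[0,0,63]),'handle s/t',proj(S,grip(0)),proj(T,grip(0)))
for sg in(1,-1):
  for tilt in(0,15,-15):
    t=np.radians(tilt);a=press([-np.sin(t),0,np.cos(t)]);q=quat(-a,sg*press([1,0,0]))
    print(sg,tilt,[None if (j:=env.solve_ik((grip(th)+6*a+[0,0,dz]).tolist(),q)) is None else np.round(j,2).tolist() for th,dz in((0,90),(0,0),(.8,0),(1.54,0))])
w=np.hstack([cv2.resize(S['image'][165:330,225:355],(390,495)),cv2.resize(T['image'][130:230,230:330],(400,495))[:, :]]);save('st7',w)
E
```

```text
19.85 [502.3 -22.5 180.5] F [ 0.1 -0.4  0.5] w 84.9 [ 0.98  0.47 -1.27  2.15  0.78  0.71  0.87]
s jar 0.94 [227.  329.3] 216 237 313 342
s jar 0.63 [247.1 285.8] 240 258 272 298
s jar 0.59 [287.1 245.3] 279 295 232 255
s handle 0.94 [314.6 197.3] 304 324 170 228
s handle 0.28 [321.1 353.8] 310 334 340 364
t jar 0.83 [367.8 265.6] 358 376 259 274
t jar 0.52 [261.6 183.6] 256 271 178 188
t jar 0.49 [314.4 235.9] 307 324 230 244
t handle 0.57 [261.3 152.9] 239 281 143 163
exp jar s/t [[287.3431944  242.79202839]] [[263.05860688 186.44496152]] handle s/t [[314.28230102 177.16861528]] [[259.15172016 148.21412423]]
1 0 [[0.57, 0.45, -0.93, 1.47, 0.36, 1.4, -0.3], [0.53, 0.49, -0.85, 1.6, 0.39, 1.23, -0.33], [0.7, 0.36, -0.94, 1.94, 0.34, 1.01, -0.32], [0.62, 0.45, -0.84, 2.14, 0.5, 0.75, -0.48]]
1 15 [[0.73, 0.32, -1.01, 1.67, 0.35, 1.06, -0.29], [0.65, 0.37, -0.92, 1.79, 0.43, 0.89, -0.36], [0.86, 0.23, -1.04, 2.11, 0.35, 0.68, -0.32], [0.6, 0.33, -0.77, 2.32, 0.68, 0.39, -0.65]]
1 -15 [[0.43, 0.58, -0.85, 1.28, 0.35, 1.71, -0.31], [0.41, 0.62, -0.77, 1.41, 0.35, 1.54, -0.31], [0.56, 0.49, -0.85, 1.78, 0.32, 1.31, -0.33], [0.54, 0.58, -0.79, 1.97, 0.42, 1.06, -0.42]]
-1 0 [[0.7, 0.55, -1.18, 1.47, 0.51, 1.46, 2.73], [0.71, 0.64, -1.18, 1.59, 0.6, 1.33, 2.65], [0.86, 0.46, -1.17, 1.93, 0.48, 1.07, 2.69], [0.86, 0.63, -1.18, 2.13, 0.76, 0.91, 2.43]]
-1 15 [[0.83, 0.38, -1.17, 1.66, 0.45, 1.09, 2.78], [0.81, 0.48, -1.17, 1.79, 0.61, 0.96, 2.65], [0.96, 0.27, -1.16, 2.11, 0.43, 0.7, 2.76], [0.93, 0.5, -1.18, 2.3, 1.0, 0.58, 2.22]]
-1 -15 [[0.58, 0.71, -1.19, 1.27, 0.54, 1.8, 2.68], [0.6, 0.79, -1.19, 1.39, 0.6, 1.66, 2.64], [0.76, 0.64, -1.18, 1.77, 0.51, 1.41, 2.63], [0.78, 0.79, -1.19, 1.96, 0.68, 1.23, 2.47]]
```

View pics/st7.png

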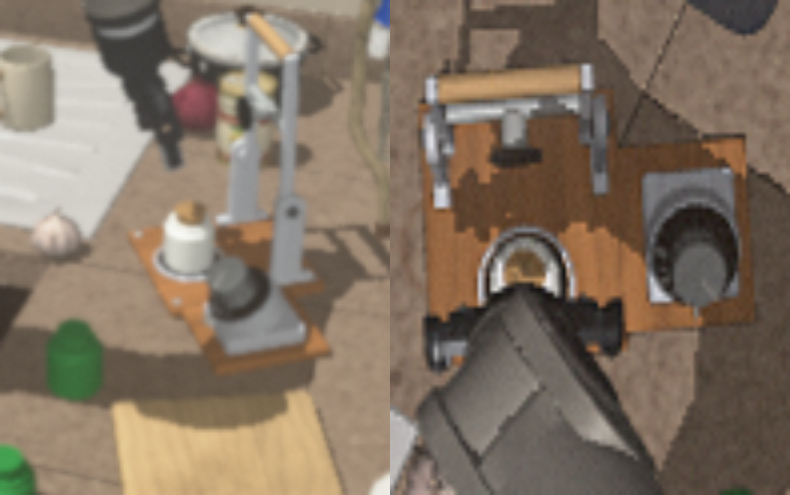

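The jar stands upright in the ring with its cork proud, and the bar is about where expected. Now I'll grip the bar from above, with the jaws across it.

```bash
cat >> h.py <<'E'
N=np.array([543,-20,14.]);H=N+press([90,0,96])
def grip(th,D=(0,0,0)): return H+np.array(D)+175*press([-np.cos(np.radians(88)-th),0,np.sin(np.radians(88)-th)])
QL=quat([0,0,-1],press([1,0,0]))
E
python3 - <<'E'
from h import *
B=grip(0)+[0,0,6];print(B)
env.move_to([490,-20,400],QL);st()
env.move_to((B+[0,0,90]).tolist(),QL);st()
print(env.move_straight(B.tolist(),QL,velocity=80,contact_N=8));st()
env.command_gripper(0,60);st();o=env.observe();print(np.round(o['moment'],2))
E
```

```text
[626.69831624 -14.29402124 290.89339473]
21.37 [489.6 -20.5 399. ] F [-0.4 -0.2 -0.1] w 84.9 [ 1.    0.23 -1.24  1.73  0.22  1.34 -0.22]
21.98 [626.5 -13.8 378.8] F [-1.4  1.3  0. ] w 85.3 [ 0.69  0.54 -1.15  1.46  0.49  1.46 -0.4 ]
False
23.25 [627.  -14.1 291.5] F [ 0.1 -0.  -0.3] w 85.1 [ 0.67  0.6  -1.12  1.58  0.56  1.31 -0.45]
23.88 [626.8 -14.3 291.2] F [-0.   0.5  1.5] w 16.2 [ 0.67  0.6  -1.12  1.58  0.56  1.31 -0.45]
[-0.06  0.13 -0.07]
```

```bash
python3 - <<'E'
from h import *
for i in range(1,15):
    th=1.54*i/14
    env.move_straight((grip(th)+[0,0,6]).tolist(),QL,velocity=70)
    o=env.observe();F=np.array(o['contact_force']);print(i,round(th,2),(np.array(o['position'])-grip(th)-[0,0,6]).round(1),F.round(1),round(o['grip_width'],1))
    if np.linalg.norm(F)>45: print('high force');break
env.hold(.2);st()
E
```

```text
1 0.11 [0.8 0.1 1.1] [1.8 0.3 6.1] 16.2
2 0.22 [1.6 0.3 2.1] [ 2.2 -1.  10. ] 16.2
3 0.33 [1.3 0.3 1.3] [ 2.5 -0.6  7.6] 16.3
4 0.44 [1.3 0.4 1.3] [1.2 0.2 9.4] 16.4
5 0.55 [1.3 0.5 0.6] [6.  2.4 2.2] 16.1
6 0.66 [1.2 0.6 0.7] [6.1 0.3 3.1] 16.3
7 0.77 [1.6 0.6 0.5] [ 8.3  2.5 -0.5] 16.2
8 0.88 [1.4 0.7 0.6] [6.9 2.1 0.9] 16.2
9 0.99 [1.1 0.7 0.6] [5.  2.  3.2] 15.9
10 1.1 [1.2 0.7 0.4] [5.7 3.2 1.8] 16.2
11 1.21 [1.3 0.7 0.7] [3.6 2.  8.2] 16.0
12 1.32 [1.  0.7 0.5] [3.8 1.4 6.2] 15.7
13 1.43 [0.5 0.7 0.2] [4.3 3.2 4.7] 16.1
14 1.54 [0.  0.7 0.3] [0.3 3.8 7.5] 16.0
30.03 [458.2 -25.1 115.7] F [0.4 3.1 8.5] w 16.5 [ 0.79  0.56 -1.07  2.13  0.68  0.85 -0.63]
```

```bash
python3 - <<'E'
from h import *
t=grip(1.54)+[0,0,6]
for d in(2,4,6,8,10):
    hit=env.move_straight((t-[0,0,d]).tolist(),QL,velocity=15)
    o=env.observe();print(d,hit,np.round(o['position'],1),np.round(o['contact_force'],1),round(o['grip_width'],1))
    if o['contact_force'][2]>25: break
env.hold(.2);st()
S=eyes.capture('side');T=eyes.capture('top')
import pickle;pickle.dump((S,T),open('ST8.pkl','wb'))
for n,p in(('s',S),('t',T)):
    for k in spotter.regions_of('handle',p)[:2]:
        ys,xs=np.where(k['mask']);print(n,round(k['conf'],2),np.round(k['pixel'],1),xs.min(),xs.max(),ys.min(),ys.max())
    print('exp bar ends',proj(p,[grip(1.54)+press([0,55,0]),grip(1.54)-press([0,55,0]),H+press([0,55,0]),H-press([0,55,0])]).round(0).tolist())
E
```

```text
2 False [458.2 -25.1 113.8] [-0.4  2.6  9.8] 16.4
4 False [458.2 -25.1 111.9] [-1.9  2.7 10.8] 16.5
6 False [458.  -25.1 109.8] [ 0.5  3.4 10.6] 16.3
8 False [458.1 -25.1 109. ] [-5.9  1.4 29.6] 16.1
31.37 [458.1 -25.1 109. ] F [-6.6  1.4 29.2] w 16.0 [ 0.78  0.57 -1.06  2.13  0.69  0.84 -0.65]
s 0.86 [289.7 233.4] 263 316 214 242
exp bar ends [[260.0, 223.0], [269.0, 240.0], [308.0, 216.0], [320.0, 232.0]]
t 0.67 [280.1 183.4] 246 280 181 186
exp bar ends [[248.0, 212.0], [282.0, 210.0], [244.0, 158.0], [278.0, 156.0]]
```

The force rose sharply at a hard stop 7 mm below nominal, so the lever is fully down and the cork home. Now I'll ease it back slowly, still gripped.

```bash
python3 - <<'E'
from h import *
off=np.array([0,0,1.])
for i in range(13,-1,-1):
    th=1.54*i/14
    env.move_straight((grip(th)+off).tolist(),QL,velocity=60)
    o=env.observe();F=np.array(o['contact_force']);print(i,round(th,2),(np.array(o['position'])-grip(th)-off).round(1),F.round(1),round(o['grip_width'],1))
    if np.linalg.norm(F)>50: print('high force');break
st()
E
```

```text
13 1.43 [0.  0.6 0.2] [5.5 3.6 0.9] 15.8
12 1.32 [0.6 0.7 0.4] [5.4 4.2 0.8] 15.9
11 1.21 [1.3 0.6 0.8] [5.3 3.  2.6] 16.1
10 1.1 [1.2 0.7 0.5] [ 8.   4.2 -0.2] 16.5
9 0.99 [0.8 0.5 0. ] [ 8.6  4.2 -5. ] 15.9
8 0.88 [-0.1  0.5 -0.7] [10.1  4.7 -8.8] 16.4
7 0.77 [-0.7  0.4 -0.3] [1.5 3.3 0.6] 16.3
6 0.66 [-1.7  0.2 -0.6] [-4.   4.7  2.1] 16.1
5 0.55 [-2.1  0.1  0.3] [-9.8  2.9 13.5] 16.4
4 0.44 [-0.9  0.   1. ] [-7.5  1.  14.5] 15.9
3 0.33 [ 0.2 -0.2  1.4] [-3.7  0.5 12. ] 16.2
2 0.22 [-0.8 -0.5  0.6] [-4.8  1.1 10. ] 15.8
1 0.11 [ 0.  -0.4  0.7] [-2.1  1.   8.2] 16.1
0 0.0 [ 0.2 -0.5  0.6] [-2.7  0.3  8.1] 16.0
38.15 [626.9 -14.8 286.5] F [-2.7  0.3  8.1] w 16.0 [ 0.67  0.61 -1.11  1.59  0.56  1.3  -0.46]
```

```bash
python3 - <<'E'
from h import *
import pickle
B=np.array(env.observe()['position'])
print(env.move_straight((B+press([10,0,0])).tolist(),QL,velocity=20,contact_N=12));st()
env.command_gripper(30);env.hold(.2);st();env.command_gripper(85)
P=np.array(env.observe()['position']);env.move_straight((P+[0,0,100]).tolist(),QL,velocity=100)
env.move_to([470,-150,400],QL);st();env.hold(.3)
S=eyes.capture('side');T=eyes.capture('top');W=eyes.capture('wrist');pickle.dump((S,T,W),open('ST9.pkl','wb'))
for n,p in(('s',S),('t',T),('w',W)):
    for l in('jar','handle','sleeve_grip'):
        for k in spotter.regions_of(l,p)[:3]:
            ys,xs=np.where(k['mask']);print(n,l,round(k['conf'],2),np.round(k['pixel'],1),xs.min(),xs.max(),ys.min(),ys.max())
    print('exp nest jar, bar',proj(p,[N+[0,0,35],N+[0,0,63],grip(0),[540,-162,92]]).round(0).tolist())
E
```

```text
True
38.46 [627.2 -14.8 286.5] F [-4.9 -0.6  6.9] w 15.8 [ 0.67  0.61 -1.11  1.58  0.56  1.31 -0.46]
38.95 [627.4 -13.6 286.2] F [ 0.2 -0.7  0.6] w 30.0 [ 0.67  0.61 -1.11  1.58  0.56  1.31 -0.46]
41.53 [ 470.5 -149.6  400.2] F [0.8 1.5 0.6] w 85.1 [ 1.31  0.28 -1.33  1.72  0.27  1.36  0.  ]
s jar 0.9 [249.3 287.1] 240 258 272 298
s jar 0.89 [285.9 244.9] 279 294 235 255
s jar 0.75 [225.2 326.4] 215 237 313 342
s handle 0.72 [314.6 201.4] 303 324 171 229
s sleeve_grip 0.74 [303.2 265.6] 293 319 251 277
s sleeve_grip 0.31 [232.  195.5] 219 241 180 207
exp nest jar, bar [[288.0, 243.0], [288.0, 236.0], [315.0, 177.0], [300.0, 255.0]]
t jar 0.66 [368.1 262.1] 359 376 258 273
t handle 0.67 [262.7 151.2] 239 280 143 163
exp nest jar, bar [[263.0, 187.0], [263.0, 186.0], [259.0, 148.0], [307.0, 186.0]]
w jar 0.92 [330.1  73.9] 308 354 52 98
w jar 0.77 [214.3 187.5] 189 231 167 207
w handle 0.63 [461.5  58.5] 400 532 0 124
w sleeve_grip 0.94 [335.1 178.5] 304 364 149 202
exp nest jar, bar [[333.0, 77.0], [337.0, 74.0], [512.0, 38.0], [325.0, 182.0]]
```

```bash
python3 - <<'E'
from h import *
import pickle
W=pickle.load(open('ST9.pkl','rb'))[2];W3=pickle.load(open('W3.pkl','rb'));W1=pickle.load(open('W1.pkl','rb'))
ax=press([-.5,0,.866]);e1=press([-.866,0,-.5]);e2=np.cross(ax,e1);C=np.array([538.5,-162,94.])
for n,p in(('W1',W1),('W3',W3),('now',W)):
    g=cv2.cvtColor(p['image'],cv2.COLOR_RGB2GRAY).astype(np.float32);s=[]
    A=np.arange(-180,180,5)
    for a in np.radians(A):
        m=proj(p,np.array([C+r*(np.cos(a)*e1+np.sin(a)*e2) for r in np.arange(6,18,1.)])).astype(np.float32)
        s.append(cv2.remap(g,m[:,:1],m[:,1:],cv2.INTER_LINEAR).mean())
    i=np.argsort(s)[::-1][:4];print(n,[(int(A[k]),round(float(s[k]))) for k in i],round(float(np.median(s))))
env.close_job()
E
```

```text
W1 [(95, 159), (90, 157), (85, 153), (80, 145)] 114
W3 [(40, 194), (45, 193), (50, 191), (55, 176)] 153
now [(-95, 195), (-100, 194), (-90, 192), (-85, 188)] 118
the job is handed in; nothing more can be done
```

I ran the whole task and handed the job in. It finished about 42 s into the 72 s allowed. No verdict comes back, and my last check on the sleeve failed.

- **Sleeve:** I turned it three clicks from 6 with the last joint. A close wrist picture afterwards put the ridge at 0.68 rad, against 0.70 for number 3.
- **Jar:** I set the white jar in the ring. It touched down at the nest's floor height. I judged it about 3 mm off centre, though the cameras disagreed by up to 5 mm on the nest's position. Pictures after release showed it upright with the cork proud.
- **Lever:** I pulled it down to a hard stop, where the force rose sharply from about 11 to 29 N. I then eased it up with the bar still gripped, at about 0.35 rad/s, and released it at rest.

**Last checks:**
- **Passed:** In the side view, the top of the jar and cork was 3 pixels (about 7 mm) lower, as it should be with the cork home. The jar's foot had not moved and the lever's outline matched its starting one.
- **Failed:** A final automatic reading of the ridge from a distant wrist picture gave about −95°, which disagrees with number 3. It was probably sampling something beside the crown, because the crown lay about 10 pixels from where I predicted. I had used all 12 picture views and did not clear this up before handing in. Nothing should have touched the sleeve after the 0.68 rad reading, so I believe it is at 3.
- **Not measured:** I did not measure the bystanders at the end. I noticed no contact with any of them.

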